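# Start the dust extractor's filter cleaning at the bench control panel

## Task

Start the dust extractor's filter cleaning from the control panel on the bench, pressing with the fingertips in this order: tip the black rocker fully to its on side (the end with the white bar), push the blue button fully in so that it stays in, then press the green button fully down and keep it down: your program finishes while still holding the green button. Do not touch the yellow module with the red stop button, do not press so hard that the panel could be damaged, and do not pick up or shift the things lying around it.

Things in the scene. Friction and masses are not known exactly. Their poses are not given: they have to be found in the camera images.
- control_panel: Grey flat control box fixed to the bench, 115 x 350 x 40 mm with a 5 mm aluminium rail on top (rail top 45 mm above the bench). Origin at the centre of its underside; x runs across it to the side with the black cable gland (away from the robot, give or take the yaw), y along the row of modules, z up. Four modules at 76 mm pitch stand on it in varying order.
- rocker_module: One of four modules side by side on the panel, housing 100 x 62 x 30 mm; origin at the centre of its underside (45 mm above the bench), axes parallel to the panel's; grey with the black rocker on top: paddle 60 mm long (panel x) and 36 mm wide, pivot along panel y through the centre, 38 mm above the underside.
- blue_module: One of four modules side by side on the panel, housing 100 x 62 x 30 mm; origin at the centre of its underside (45 mm above the bench), axes parallel to the panel's; grey with the blue button.
- green_module: One of four modules side by side on the panel, housing 100 x 62 x 30 mm; origin at the centre of its underside (45 mm above the bench), axes parallel to the panel's; grey with the green button.
- red_module: One of four modules side by side on the panel, housing 100 x 62 x 30 mm; origin at the centre of its underside (45 mm above the bench), axes parallel to the panel's; yellow with the red mushroom-headed stop button. Must not be touched.
- rocker_on_end (a point): Point on the rocker's top surface at the white bar, 21 mm from the pivot towards +x of the panel. Off, about 96 mm above the bench; on, about 90 mm, and the paddle then slopes up from it towards the pivot. Press straight down here, with the narrow side of the closed fingers along the rocker's length, so that they stay on this side of the pivot.
- blue_button_top (a point): Centre of the flat top of the blue button (34 mm diameter), 89 mm above the bench when out; moves with the button.
- green_button_top (a point): Centre of the flat top of the green button (34 mm diameter), 89 mm above the bench when out; moves with the button.
- red_button_top (a point): Centre of the top of the red mushroom button (42 mm diameter), 89 mm above the bench when out. Leave it alone.
- rocker (a joint): Rocker angle: 0 off (white-bar end up) to 0.32 rad fully on (white-bar end down). Stays where it is left; tipping it takes about 3 to 4 N at the white bar.
- blue_button (a joint): Travel of the blue button: 0 out, 0.007 m fully in, straight down. It has no return spring: it moves with about 3.5 N and stays in.
- green_button (a joint): Travel of the green button: 0 out, 0.007 m fully down. Sprung: 1.5 N to start, 5 N when fully down; it comes back up when released.
- red_button (a joint): Travel of the red stop button: 0 out, 0.007 m down, sprung. Must stay out.
- tape_measure: Yellow tape measure lying loose on the robot's side of the panel, 62 x 76 x 32 mm; origin at the centre of its underside. Bystander.
- sanding_block: Wooden sanding block lying loose behind the panel, 42 x 76 x 29 mm; origin at the centre of its underside. Bystander.
- screwdriver: Red-handled screwdriver lying loose behind the panel, 30 x 213 x 30 mm, long along its y; origin at the centre of its underside. Bystander.
- brush_mug: Dark mug standing loose on the robot's side of the panel, 80 mm diameter, 107 mm over the handle, 81 mm tall; origin at the centre of its underside. Bystander.

How it is judged:
By the outcome, as a careful person would: the job done as asked, in the order asked, and still so for the second after the job is handed in, while the arm keeps its last pose, push and grip.
It also fails if it takes over 35 s, if anything falls off the work surface, if the arm or the gripper's body presses on something with over 40 N, if the wrist force passes 120 N, or if a joint passes its speed limit or range.

## Robot

A 6-joint arm with a two-finger parallel gripper is mounted at the origin on a cart in front of the work surface, level with it; the furniture and walls round the work are solid. World frame = base frame: x ahead of the robot, y to its left, z up, the work surface at z = 0. Lengths are in mm, angles in rad, forces in N, time in s.
With the tool pointing down it reaches from about 350 to 725 mm from the base axis. Payload 4.3 kg.
Tool frame: the origin (TCP) lies at the very end of the fingers, on their centre line; the grasp point (between the pads) lies 19 mm behind it; z points along the fingers, y is the line along which they close (so a half turn about z gives the same grasp; the last joint's range is limited). The gripper opens to 85 mm and grips with 20 to 120 N. Pads are 22 mm wide; open, the fingers measure 114 mm over their backs; the gripper's body (76 mm by 85 mm) begins 54 mm behind the grasp point. The pads swing forward as they close: fully open they stand 13 mm farther back than shut.
Start: joints at [0.994, 0.377, 0.081, 1.274, 0, 1.46], TCP at [258.78, 513.517, 231.329] pointing down, gripper open.
Joint ranges: [-2.72, 2.72], [-0.84, 1.66], [-1.02, 1.22], [-1.77, 2.12], [-1.37, 1.28], [-3.14, 3.14]. Speed limits (rad/s): [2.57, 2.57, 3.14, 3.14, 3.14, 3.14].

## Interface

Orientations are given as a rotation vector (axis times angle).
In Python, from plant import manip gives the robot as it stands.
- The arm moves only by the shell command python3 -m crank 'ROWS' [OPENING]. ROWS is JSON, a list of rows, each a list of 4 numbers: the shift along the tool's x, y, z in mm, then the turn about the tool's z in degrees. A call has 1 to 10 rows; each row shifts and turns the commanded pose from where the row before left it, along the tool's axes as they then stand; what a row does not reach is not made up. A row lasts 1/8 s, in which the tool goes at most 62.5 mm and 10.7 degrees, less where a joint would pass 70% of its speed; a pose out of reach is approached as far as the arm can. A call is refused whole if a number of a shift passes 62.5 or a number of a turn 10.7, either way. A call with a gripper value outside its range is refused whole. OPENING is the opening, from 0 (shut) to 1 (fully open), set as the call begins (- or left out, the last holds). The fingers move at their own pace and stop on an object; the grip force is fixed at half the most. Time passes only in rows, so rows that do not move let the fingers close. It gives the time, the measured TCP pose, the force, the opening and the grip force at its end, in the units of the state.
- manip.state(): the state, without advancing time (a new reading comes with each control period).
- manip.camera(name): name is "scene" or "top" or "wrist"; returns a dict with "color" (420x560x3 uint8, red, green, blue), "camera_matrix" (3x3 intrinsics, pixels), "rvec" (rotation vector, rad) and "tvec" (3), from world to camera coordinates, as OpenCV has them. Camera axes: x right, y down, z forward; pixel columns grow to the right and rows downward; lengths in mm; the calibration is good to about 2 mm. A picture is of the moment at which its call begins. There is no depth.
- manip.close_job(): hands the job in; it is judged then, once.
Trained networks look in the newest picture that a camera, given by its name, has taken for a name from the list of things; names that differ only in an ending like _2 or _b are one class to them, and where a whole thing is asked for, a point or a joint stands for the part that bears it (a point fixed in the world has none). Each returns a list of dicts, best first, with "confidence" (0 to 1); they miss things now and then, are a little off and sometimes report something else, mostly with a low value. They report only what shows in the picture. A call takes as long as a camera call.
- manip.spot_in(camera, target): "at" ([column, row] in pixels, amid what is visible of it).
- manip.masks_of(camera, target): "pixels" (420x560 bool, what is visible of it) and "at" ([column, row] in pixels, amid what is visible of it).
The state is a dict: "clock": time; "joint_positions": joint angles; "joint_velocities": joint speeds; "joint_torque": joint torques, N m; "eef_pos": TCP position; "tool_rot": TCP orientation; "contact_force": force on the tool from outside, world axes, zero at the start; "torque": the same for the moment, N m; "width": finger opening in mm; "gripper_force": force on a finger pad.
Only numpy, scipy, OpenCV 4.12 (cv2) and the standard library are available. Lean on these libraries where they do the work, as an engineer would, in place of code of your own. Each camera call takes 0.05 s, during which the arm holds its last target. There are 200 camera calls.

## Working session

There is one attempt and no reset: what is moved stays moved. The work goes in short steps, Python scripts to look and compute and a shell command to move; the robot and the scene stay as the last step left them, time stands still between calls to the robot, and variables do not carry over. Pictures are saved under pics/ and viewed, at most 10 in all, crops included, and the job is handed in when it is done.

```bash
mkdir -p pics; cat > h.py <<'E'
import numpy as np, cv2
from plant import manip
def ray(c,px,z):
    K=np.array(c["camera_matrix"]);R=cv2.Rodrigues(np.array(c["rvec"],float))[0];t=np.array(c["tvec"],float).ravel()
    d=R.T@np.linalg.inv(K)@np.array([px[0],px[1],1.]);o=-R.T@t
    return (o+d*(z-o[2])/d[2])
E
python3 - <<'E'
from h import *
Z=dict(rocker_on_end=96,blue_button_top=89,green_button_top=89,red_button_top=89,control_panel=45,rocker_module=75,blue_module=75,green_module=75,red_module=75,brush_mug=40,tape_measure=32)
for n in("top","scene"):
    c=manip.camera(n);cv2.imwrite(f"pics/{n}0.png",c["color"][:,:,::-1])
    for k,z in Z.items():
        for r in manip.spot_in(n,k)[:2]: print(n,k,np.round(r["at"]),round(r["confidence"],2),ray(c,r["at"],z).round(1))
s=manip.state();print(s["clock"],s["eef_pos"],s["tool_rot"],s["contact_force"],s["width"])
E
```

```text
top rocker_on_end [313. 209.] 0.73 [565.6 -19.6  96. ]
top blue_button_top [347. 200.] 0.57 [586.3 -91.6  89. ]
top green_button_top [240. 225.] 0.29 [530.4 130.5  89. ]
top red_button_top [241. 225.] 0.88 [532.1 128.3  89. ]
top red_button_top [262. 280.] 0.68 [419.7  81.8  89. ]
top control_panel [295. 217.] 0.59 [552.2  16.1  45. ]
top control_panel [261. 283.] 0.43 [409.5  86.   45. ]
top rocker_module [311. 207.] 0.69 [570.9 -16.3  75. ]
top blue_module [347. 196.] 0.66 [594.8 -92.9  75. ]
top green_module [278. 216.] 0.93 [551.  53.  75.]
top red_module [242. 223.] 0.89 [535.2 127.7  75. ]
top brush_mug [261. 279.] 0.75 [417.9  87.4  40. ]
top brush_mug [300. 155.] 0.67 [688.1   6.9  40. ]
top tape_measure [331. 265.] 0.97 [450.4 -62.6  32. ]
scene rocker_on_end [299. 228.] 0.56 [561.3 -23.2  96. ]
scene blue_button_top [333. 242.] 0.54 [581.7 -93.1  89. ]
scene blue_button_top [211. 258.] 0.5 [393.1  50.3  89. ]
scene green_button_top [264. 216.] 0.46 [544.2  54.9  89. ]
scene red_button_top [237. 202.] 0.49 [538.4 129.5  89. ]
scene red_button_top [269. 222.] 0.44 [538.   35.4  89. ]
scene control_panel [310. 267.] 0.92 [532.1 -79.4  45. ]
scene control_panel [237. 214.] 0.29 [542.  137.4  45. ]
scene rocker_module [297. 237.] 0.84 [555.  -25.4  75. ]
scene blue_module [335. 251.] 0.95 [ 576.3 -102.6   75. ]
scene blue_module [332. 244.] 0.68 [587.2 -87.6  75. ]
scene green_module [268. 224.] 0.95 [543.9  44.3  75. ]
scene green_module [268. 218.] 0.45 [557.5  56.6  75. ]
scene red_module [235. 215.] 0.79 [516.9 114.   75. ]
scene red_module [268. 220.] 0.6 [551.7  52.1  75. ]
scene brush_mug [210. 258.] 0.9 [418.3  88.   40. ]
scene tape_measure [278. 298.] 0.88 [441.4 -75.   32. ]
1.2 [258.80584663 513.49618286 231.32112859] [7.26656181e-01 3.05635517e+00 1.05332613e-04] [ 0.81990228 -0.32601776  0.25494716] 85.12649424467514
```

View pics/top0.png

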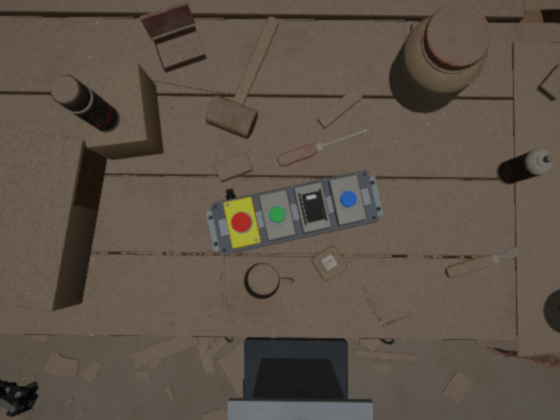

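View pics/scene0.png

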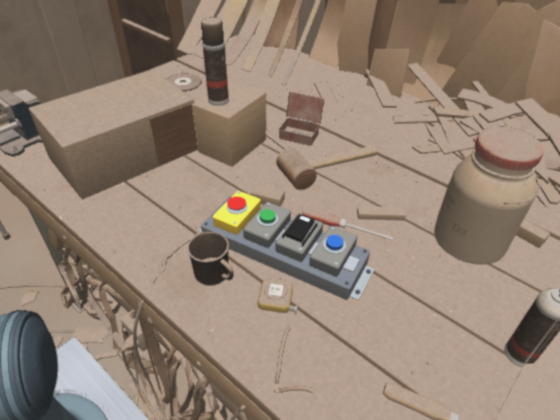

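The top view shows the row red (241,223), green (277,215), rocker (314,207) and blue (348,199). The gland at (230,194) is on the far side, and the mug and tape measure are on the near side. The scene view agrees. Next I close the gripper and move in at height.

```bash
python3 -m crank '[[-22,-45,0,0],[-22,-45,0,0],[-22,-45,0,0],[-22,-45,0,0],[-48,-17,0,0],[-48,-17,0,0],[-48,-17,0,0],[-48,-17,0,0],[-48,-17,0,0],[-48,-17,0,0]]' 0
python3 -m crank '[[-48,-17,0,0],[-48,-17,0,0],[0,0,0,-10],[0,0,0,-10],[0,0,0,-10],[0,0,0,-10],[0,0,0,0]]'
cat > m.py <<'E'
from h import *
import sys
def blobs(n,tag):
    c=manip.camera(n);im=c["color"];cv2.imwrite(f"pics/{tag}.png",im[:,:,::-1])
    hsv=cv2.cvtColor(im,cv2.COLOR_RGB2HSV)
    for k,(a,b) in dict(green=(55,85),blue=(98,122),red=(172,180)).items():
        m=cv2.inRange(hsv,(a,120,60),(b,255,255))
        N,L,S,C=cv2.connectedComponentsWithStats(m)
        if N>1:
            i=1+S[1:,4].argmax();x=C[i]
            bb=(S[i,0]+(S[i,2]-1)/2,S[i,1]+(S[i,3]-1)/2)
            print(n,k,S[i],x.round(1),ray(c,x,89).round(1),ray(c,bb,89).round(1))
    for r in manip.spot_in(n,"rocker_on_end")[:2]: print(n,"rocker",np.round(r["at"],1),round(r["confidence"],2),ray(c,r["at"],96).round(1))
    return c
blobs("wrist",sys.argv[1]+"w");blobs("top",sys.argv[1]+"t")
s=manip.state();print(s["clock"],s["eef_pos"],s["tool_rot"],s["contact_force"],s["width"])
R=cv2.Rodrigues(np.array(s["tool_rot"]))[0];print(R.round(3),np.degrees(np.arctan2(R[1,0],R[0,0])),s["joint_positions"])
E
python3 m.py a
```

```text
clock: 2.45
eef_pos: [468.8, 91.1, 231.5]
tool_rot: [0.727, 3.056, 0.001]
contact_force: [0.0, 1.1, -0.3]
width: 0.1
gripper_force: 0.0
clock: 3.32
eef_pos: [538.1, 18.9, 231.3]
tool_rot: [-0.359, 3.121, 0.0]
contact_force: [0.0, -0.3, 0.5]
width: 0.0
gripper_force: 0.0
wrist green [300 211   1   1   1] [300. 211.] [548.2  39.   89. ] [548.2  39.   89. ]
wrist blue [133 200  37  35 952] [151.  217.3] [585.1 -92.1  89. ] [584.8 -92.2  89. ]
wrist red [241 282   1   1   1] [241. 282.] [632.7   0.8  89. ] [632.7   0.8  89. ]
wrist rocker [220.9  75.5] 0.72 [451.8 -49.2  96. ]
wrist rocker [228.6 217. ] 0.64 [565.9 -22.5  96. ]
top red [247 216   1   1   1] [247. 216.] [550.  115.8  89. ] [550.  115.8  89. ]
3.525 [538.06809135  18.94689897 231.34078842] [-3.59992571e-01  3.12076614e+00  1.23985667e-04] [-0.15213838  0.43207434  0.49384196] 0.2034486495523438
[[-0.974 -0.228  0.   ]
 [-0.228  0.974  0.   ]
 [-0.     0.    -1.   ]] -166.83958351786427 [-8.27045233e-02  3.02014544e-01 -2.64821993e-02  1.24218579e+00
  1.03277840e-04 -3.12397120e-01]
```

View pics/aw.png

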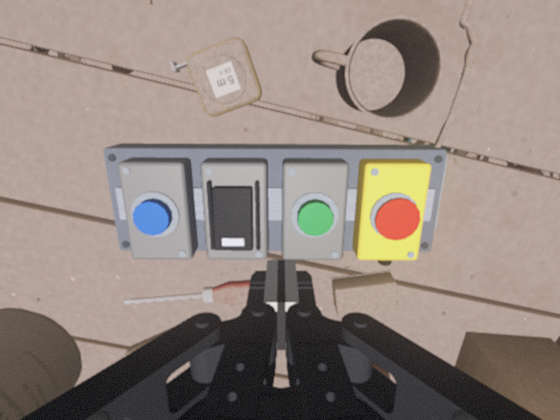

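The wrist view shows the panel square to the tool. Blue is at (152,217), the white bar at (233,242), green at (316,218) and red at (398,219). Now I work out the tool-frame offsets.

```bash
python3 - <<'E'
from h import *
c=manip.camera("wrist");im=c["color"];s=manip.state()
R=cv2.Rodrigues(np.array(s["tool_rot"]))[0];p=np.array(s["eef_pos"])
hsv=cv2.cvtColor(im,cv2.COLOR_RGB2HSV)
def big(m,x0,x1,y0,y1):
    q=np.zeros_like(m);q[y0:y1,x0:x1]=m[y0:y1,x0:x1]
    N,L,S,C=cv2.connectedComponentsWithStats(q);i=1+S[1:,4].argmax();return C[i],S[i]
P={}
for k,m,box,z in(("blue",cv2.inRange(hsv,(98,120,60),(125,255,255)),(120,190,190,250),89),
 ("green",cv2.inRange(hsv,(45,120,50),(90,255,255)),(285,345,190,250),89),
 ("bar",cv2.inRange(hsv,(0,0,170),(180,60,255)),(212,255,230,252),96)):
    x,S=big(m,*box);w=ray(c,x,z);P[k]=w;print(k,x.round(1),S,w.round(1),"tool:",(R.T@(w-p)).round(1))
d=P["green"]-P["blue"];print(np.linalg.norm(d),np.degrees(np.arctan2(-d[0],d[1])))
ex=np.array([d[1],-d[0],0])/np.linalg.norm(d);ey=d/np.linalg.norm(d)
mid=(P["blue"]+P["green"])/2
e=P["bar"]-mid;print("bar rel mid",e@ex,e@ey)
E
```

```text
blue [151.  217.2] [133 200  38  35 959] [585.  -92.1  89. ] tool: [ -20.4 -118.8  142.3]
green [299. 213.] [299 213   1   1   1] [550.2  38.6  89. ] tool: [-16.3  16.4 142.3]
bar [232.4 241.5] [222 238  22   8 175] [588.6 -14.8  96. ] tool: [-41.5 -44.4 135.3]
135.25834827823584 14.915881810315051
bar rel mid 23.330224658695556 6.122774232127861
```

```bash
python3 -m crank '[[-21,-22,0,0],[-21,-22,0,0],[0,0,45,0],[0,0,45,0],[0,0,32,0],[0,0,9,0],[0,0,2,0],[0,0,1,0],[0,0,1,0],[0,0,1,0]]'
```

```text
clock: 4.82
eef_pos: [589.7, -14.4, 96.2]
tool_rot: [-0.362, 3.119, -0.0]
contact_force: [0.8, -0.3, 1.5]
width: 0.0
gripper_force: 0.1
```

```bash
python3 -m crank '[[0,0,1,0],[0,0,1,0],[0,0,0,0]]';python3 -m crank '[[0,0,1,0],[0,0,0.5,0],[0,0,0,0]]';python3 - <<'E'
from h import *
c=manip.camera("wrist");cv2.imwrite("pics/b.png",c["color"][150:330,150:400,::-1].repeat(3,0).repeat(3,1)); print(manip.state()["eef_pos"],manip.state()["contact_force"])
E
```

```text
clock: 5.2
eef_pos: [590.3, -14.2, 94.0]
tool_rot: [-0.362, 3.118, -0.0]
contact_force: [2.6, 1.3, 3.9]
width: 0.2
gripper_force: 1.6
clock: 5.58
eef_pos: [590.5, -14.2, 92.7]
tool_rot: [-0.362, 3.118, -0.0]
contact_force: [2.7, 0.2, 6.7]
width: -0.4
gripper_force: 3.0
[590.50171707 -14.23781375  92.76701264] [3.3809243  0.84186141 5.41570199]
```

```bash
python3 -m crank '[[0,0,1,0],[0,0,0,0]]';python3 -m crank '[[0,0,1,0],[0,0,0,0]]'
```

```text
clock: 5.88
eef_pos: [590.9, -14.2, 92.0]
tool_rot: [-0.362, 3.117, -0.0]
contact_force: [4.0, 2.4, 5.5]
width: -0.1
gripper_force: 3.5
clock: 6.12
eef_pos: [591.4, -14.1, 91.3]
tool_rot: [-0.362, 3.116, 0.0]
contact_force: [4.2, 0.6, 7.2]
width: 0.1
gripper_force: 3.8
```

```bash
python3 -m crank '[[0,0,1,0],[0,0,0,0]]'
```

```text
clock: 6.38
eef_pos: [591.7, -14.0, 90.8]
tool_rot: [-0.362, 3.115, 0.0]
contact_force: [3.8, 2.8, 8.9]
width: 0.2
gripper_force: 4.8
```

```bash
python3 -m crank '[[0,0,1,0],[0,0,1,0],[0,0,0,0]]';python3 -m crank '[[0,0,1,0],[0,0,0,0]]';python3 -m crank '[[0,0,-5,0],[0,0,-30,0],[-5,20,-15,0],[0,0,0,0]]';python3 m.py c
```

```text
clock: 6.75
eef_pos: [591.9, -14.0, 90.5]
tool_rot: [-0.362, 3.114, -0.001]
contact_force: [0.5, 2.6, 19.2]
width: -0.0
gripper_force: 9.5
clock: 7.0
eef_pos: [591.9, -14.0, 90.3]
tool_rot: [-0.362, 3.113, -0.001]
contact_force: [-1.1, 3.0, 23.6]
width: 0.0
gripper_force: 11.9
clock: 7.5
eef_pos: [589.3, 8.0, 136.2]
tool_rot: [-0.366, 3.12, 0.0]
contact_force: [0.1, -0.1, 0.8]
width: 0.1
gripper_force: 0.0
wrist green [373 174   1   1   1] [373. 174.] [536.6  50.4  89. ] [536.6  50.4  89. ]
wrist blue [  91  170   57   55 2305] [119.3 197.7] [585.3 -91.9  89. ] [584.9 -92.1  89. ]
wrist rocker [250.3 181.8] 0.71 [555.9 -17.8  96. ]
wrist rocker [242.6 198.2] 0.67 [566.4 -20.1  96. ]
top blue [351 193   6  13  54] [353.2 199.1] [ 587.8 -103.6   89. ] [ 587.9 -104.2   89. ]
7.7 [588.26622637   6.47951801 134.42592303] [ 3.62616167e-01 -3.11802692e+00 -5.19352892e-04] [ 0.64882696 -0.40578296  0.26772038] 0.04321812927899988
[[-0.973 -0.229 -0.003]
 [-0.229  0.973  0.   ]
 [ 0.002  0.001 -1.   ]] -166.7329355866806 [-9.66784499e-02  4.49085477e-01 -6.41845250e-02  1.06008972e+00
 -2.14440908e-04 -3.28231353e-01]
```

View pics/cw.png

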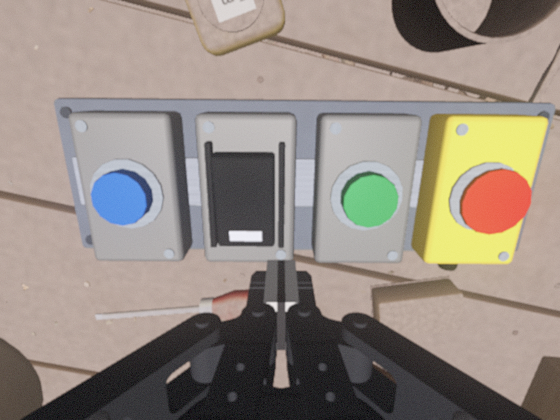

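The rocker went against its stop: 24 N at 90.3 mm, and in the view the bar end at (245,237) is down. Now blue, at (585,-92).

```bash
python3 -m crank '[[8,-32,0,0],[9,-32,0,0],[9,-31,0,0],[0,0,20,0],[0,0,16,0],[0,0,5,0],[0,0,1,0],[0,0,2,0],[0,0,1,0],[0,0,0,0]]';python3 -m crank '[[0,0,1,0],[0,0,1,0],[0,0,1,0],[0,0,0,0]]'
```

```text
clock: 8.95
eef_pos: [586.0, -92.1, 91.1]
tool_rot: [-0.363, 3.12, -0.0]
contact_force: [0.3, 1.3, 0.3]
width: 0.3
gripper_force: 0.0
clock: 9.45
eef_pos: [585.9, -92.1, 88.0]
tool_rot: [-0.363, 3.12, -0.0]
contact_force: [-0.6, 0.5, 3.4]
width: 0.4
gripper_force: 1.5
```

```bash
python3 -m crank '[[0,0,1,0],[0,0,1,0],[0,0,1,0],[0,0,1,0],[0,0,1,0],[0,0,0,0]]';python3 -m crank '[[0,0,1,0],[0,0,1,0],[0,0,0,0]]'; python3 -m crank '[[0,0,1,0],[0,0,0,0]]'
```

```text
clock: 10.2
eef_pos: [585.9, -92.1, 82.6]
tool_rot: [-0.363, 3.12, 0.0]
contact_force: [0.2, 0.6, 2.5]
width: -0.2
gripper_force: 0.9
clock: 10.58
eef_pos: [585.9, -92.1, 82.0]
tool_rot: [-0.363, 3.12, -0.001]
contact_force: [-3.5, 0.9, 9.9]
width: 0.3
gripper_force: 5.1
clock: 10.82
eef_pos: [586.0, -92.2, 81.9]
tool_rot: [-0.363, 3.119, -0.001]
contact_force: [-5.1, 0.4, 15.7]
width: -0.2
gripper_force: 7.9
```

```bash
python3 -m crank '[[0,0,1,0],[0,0,0,0],[0,0,-5,0],[0,0,-50,0],[0,38,0,0],[0,38,0,0],[0,38,0,0],[0,38,0,0],[0,0,0,0],[0,0,0,0]]'
python3 m.py d; python3 - <<'E'
from h import *
c=manip.camera("wrist");im=c["color"].astype(int)
m=((im[:,:,1]>im[:,:,0]+40)&(im[:,:,1]>im[:,:,2]+30)).astype(np.uint8)
N,L,S,C=cv2.connectedComponentsWithStats(m);i=1+S[1:,4].argmax();print(S[i],C[i],ray(c,C[i],89).round(1))
E
```

```text
clock: 12.08
eef_pos: [550.9, 55.5, 133.4]
tool_rot: [0.363, -3.12, 0.001]
contact_force: [0.1, -0.4, -0.1]
width: 0.0
gripper_force: 0.0
wrist green [256 230   2   3   3] [256.7 231. ] [547.7  39.6  89. ] [547.7  39.5  89. ]
wrist blue [  16  213   55   47 1964] [ 43.1 236. ] [580.9 -86.7  89. ] [580.9 -86.7  89. ]
wrist rocker [153.4 237. ] 0.77 [562.4 -18.9  96. ]
wrist rocker [397.8 241.3] 0.34 [532.  121.9  96. ]
top blue [340 192  16  15 188] [347.9 198.9] [588.  -92.6  89. ] [587.8 -91.8  89. ]
top rocker [317.5 215.7] 0.72 [551.9 -29.6  96. ]
12.275 [551.23920138  54.8654522  133.66390429] [-3.60164212e-01  3.12087236e+00 -1.16807694e-04] [0.14567639 0.23200068 0.53937764] 0.23017244546307514
[[-0.974 -0.228  0.   ]
 [-0.228  0.974 -0.   ]
 [ 0.    -0.    -1.   ]] -166.83380776153368 [-1.52721960e-02  3.81892170e-01 -1.70187220e-01  1.01870068e+00
 -7.28684520e-05 -2.45065601e-01]
[ 255  217   52   46 1902] [280.329653   240.02628812] [550.7  54.3  89. ]
```

View pics/dw.png

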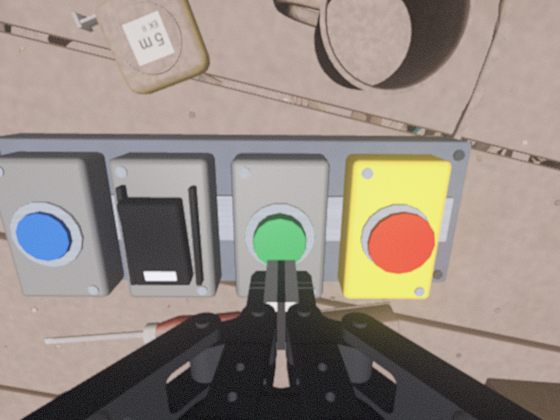

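The view shows blue (43,236) sunk in its collar, the rocker on, and the fingers right above green (280,240). Now I press green and hold it.

```bash
python3 -m crank '[[0,0,20,0],[0,0,16,0],[0,0,5,0],[0,0,2,0],[0,0,2,0],[0,0,2,0],[0,0,2,0],[0,0,1,0],[0,0,1,0],[0,0,0,0]]';python3 -m crank '[[0,0,1,0],[0,0,1,0],[0,0,0,0]]'
```

```text
clock: 13.58
eef_pos: [551.6, 55.8, 83.1]
tool_rot: [-0.362, 3.119, -0.0]
contact_force: [1.2, -0.7, 4.4]
width: -0.1
gripper_force: 2.1
clock: 13.95
eef_pos: [551.6, 55.8, 82.0]
tool_rot: [-0.362, 3.119, -0.001]
contact_force: [-1.3, -0.5, 10.3]
width: -0.2
gripper_force: 5.4
```

```bash
python3 -m crank '[[0,0,1,0],[0,0,1,0],[0,0,0,0],[0,0,0,0]]'; python3 - <<'E'
from h import *
c=manip.camera("scene")["color"][170:300,190:380,::-1];cv2.imwrite("pics/e.png",cv2.resize(c,None,fx=4,fy=4,interpolation=2))
E
```

```text
clock: 14.45
eef_pos: [551.7, 55.7, 81.7]
tool_rot: [-0.362, 3.118, -0.001]
contact_force: [-5.1, -1.8, 22.0]
width: 0.1
gripper_force: 11.4
```

View pics/e.png

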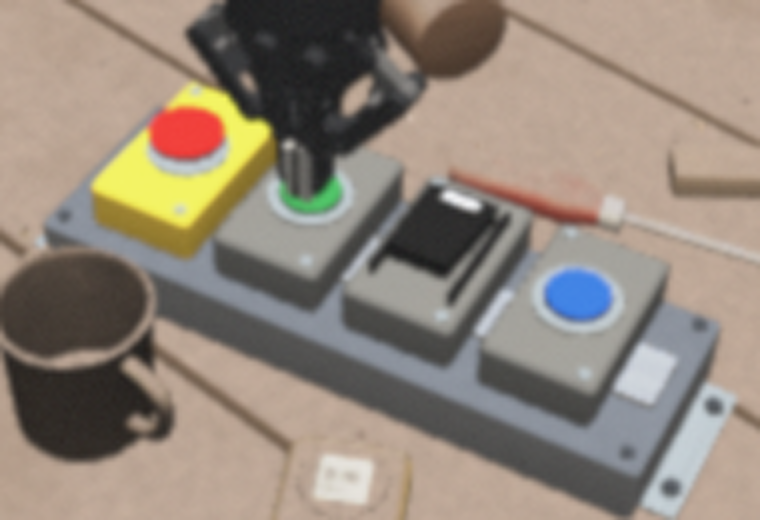

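The picture shows green (310,195) held down by the fingers, blue (578,295) sunk in its collar and the rocker's bar end (460,200) down. Red (187,132) is untouched.

```bash
python3 -c "
from plant import manip
print(manip.close_job())"
```

```text
the job is handed in; nothing more can be done
None
```

I handed the job in at about 14.5 s with the rocker on, blue pushed in and staying in, and green held fully down; red and the loose items were untouched, and the largest force I read was about 24 N.

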